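Hang the tool bin and put the carver's tools away

ROBOT

A 6-joint arm with a two-finger parallel gripper is mounted at the origin on the work surface. World frame = base frame: x ahead of the robot, y to its left, z up, the work surface at z = 0. Lengths are in m, angles in degrees, forces in N, time in s.
With the tool pointing down it reaches from about 0.35 to 0.925 m from the base axis. Payload 6.4 kg.
Tool frame: the origin (TCP) lies where the fingers leave the gripper's body, on its centre line; the fingertips stand 97 mm ahead of it and the grasp point (between the pads) lies 78 mm ahead of it; z points along the fingers, y is the line along which they close (so a half turn about z gives the same grasp; the last joint's range is limited). The gripper opens to 94 mm and grips with 3 to 60 N. Pads are 16 mm wide; open, the fingers measure 119 mm over their backs; the gripper's body (75 mm by 177 mm) begins 78 mm behind the grasp point.
Start: joints at [66.4, 14.043, 89.255, -0, 76.702, -9.975], TCP at [0.153, 0.632, 0.303] pointing down, gripper open.
Joint ranges: [-179.41, 179.41], [-58.25, 129.5], [7.25, 145.43], [-54.29, 234.29], [11.92, 165.04], [-157.13, 157.13]. Speed limits (degrees/s): [147.25, 147.25, 180, 180, 180, 180].

INTERFACE

Orientations are given as a 3x3 rotation matrix whose columns are the frame's x, y, z axes.
In Python, from rig import robot, viewer gives the robot as it stands.
- The arm moves only by the tool send_rows, never from a script. Its argument "increments" is a list that holds one entry, the list of rows, each a list of 7 numbers: the shift along the tool's x, y, z in units of 0.4 m (1.0 is 0.4 m), then the turn, a rotation vector about the tool's x, y, z in units of pi/2 rad (1.0 is pi/2 rad), then the opening, from 0 (shut) to 1 (fully open). A call has 1 to 10 rows; each row is the pose to reach, as a shift and turn from the pose commanded when the call began, along the tool's axes at that moment; what a row does not reach only later rows make up. A row lasts 1/10 s, in which the tool goes at most 50 mm and 8.59 degrees, less where a joint would pass 70% of its speed; a pose out of reach is approached as far as the arm can. A call with a number of a shift or a turn outside -1 to 1 is refused whole. A call with a gripper value outside its range is refused whole. The fingers move at their own pace and stop on an object; the grip force is fixed at half the most. Time passes only in rows, so rows that repeat a pose let the fingers close. It gives the time, the measured TCP pose, the force, the opening and the grip force at its end, in the units of the state.
- robot.sense(): the state, without advancing time (a new reading comes with each control period).
- viewer.snapshot(name): name is "side" or "top" or "wrist"; returns (picture, depth): 420x560x3 uint8, blue, green, red; 420x560 float32, m along the optical axis (not along the pixel's ray), 0 where there is no reading.
- viewer.camera_model(name): a dict with "vertical_fov" (degrees; the focal length in pixels is half the picture's height over the tangent of half this angle, whatever the lens; pixels are square), "cx", "cy" (the principal point, pixels), "world_from_camera" (4x4, takes a point from camera to world coordinates); the wrist camera has in their place "tool_from_camera" (4x4, takes a point from camera to tool coordinates, whose origin is the TCP and whose axes are the flange's). Camera axes: x right, y up, looking along -z (the intrinsics and any distortion apply to the point x, -y, -z); pixel columns grow to the right and rows downward; lengths in m; the calibration is good to about 2 mm. A picture is of the moment at which its call begins: read the wrist's pose just before it. camera_model takes no time and is no camera call.
- robot.close_job(): hands the job in; it is judged then, once.
The state is a dict: "time": time; "joints": joint angles; "qvel": joint speeds; "tau": joint torques, N m; "ee_pos": TCP position; "tcp_rot": TCP orientation; "contact_force": force on the tool from outside, world axes, zero at the start; "torque": the same for the moment, N m; "finger_gap": opening from 0.0 (shut) to 1.0 (fully open); "gripper_force": force on a finger pad.
Only numpy, scipy, OpenCV 4.12 (cv2) and the standard library are available. Lean on these libraries where they do the work, as an engineer would, in place of code of your own. Each camera call takes 0.05 s, during which the arm holds its last target. There are 200 camera calls.

TASK

Clear the carving bench: first hook the green bin onto the slat wall (tip its front up to get the hook into the groove, then lower it until it hangs level against the wall), then stand the mallet, head down, in either compartment of the hung bin. Last, slide the blue gouge case, end without latch first and square to the wall, under the bin until it meets the wall, leaving everything else on the bench where it is.

Things in the scene. Friction and masses are not known exactly. Their poses are not given: they have to be found in the camera images.
- slatwall: Fixed upright pale wooden slat wall, 320 mm wide between darker end stiles (356 over all, stiles 209 high), 205 high, 36 thick, standing on the bench. Origin at the foot of its front face, mid-width; x points level into the wall (the face, x = 0, looks to -x, roughly to the robot's right), y along it, z up. The face is flat from bench to groove and above the groove. Feet stand behind it only.
- groove (a point): Middle of the lower edge of the groove's mouth, on the wall's face, 135 mm above the bench; axes as slatwall. Level groove, 320 mm long, ends closed, mouth 26 mm high (z 0 to 26). The upper slat's front lip above the mouth is 6 mm thick; behind it is a cavity at x 6 to 26 mm, floor level with the mouth's lower edge (z = 0), roof at z = 42 mm.
- bin: Green steel hook-on bin, 100 mm deep (x), 170 wide (y), about 0.45 kg, upright on the bench at the start. Origin: centre of the underside; x to its back, z up. Floor 4 thick, front and side walls 28 high and 4 thick, back plate 79 high and 5 thick, rear face at x = 50. Hung: underside 60 mm above the bench, up to 5 mm of play in the groove, so the front may droop about 3 degrees.
- heel (a point): Where the underside of the bin's hook tongue meets the back plate's rear face, mid-width: (50, 0, 75) mm in the bin's frame. It lies on the groove's lower edge when hung. The tongue (120 mm wide, 4 thick, z 75 to 79) runs level back to x = 65 mm.
- lip (a point): Top middle of the bin's steel hook lip: (63, 0, 105) mm in the bin's frame. The lip stands up at the tongue's end, x 61 to 65, z 75 to 105 mm, 120 wide. Being 30 mm high, it enters the 26 mm mouth only with the bin's front tipped up (about 35 degrees), moving in and upward; levelling the bin as it goes further in brings the lip up behind the wall's 6 mm front lip.
- fin (a point): Point to grip on the bin's orange fin: (-15, 0, 50) mm in the bin's frame. The fin is 8 mm thick (y), runs along x from front wall to back plate, and reaches from the floor up to z = 72 mm; it divides the bin into two equal compartments.
- bay_left (a point): Middle of the floor of the bin's compartment at +y: (0, 42.5, 4) mm in the bin's frame. Each compartment is 91 mm deep (x) by 77 mm wide (y), open above.
- bay_right (a point): Middle of the floor of the bin's other, equal compartment: (0, -42.5, 4) mm in the bin's frame.
- mallet: Round carver's mallet, about 0.42 kg, 190 mm high, standing on its head, handle straight up. Origin at the centre of the head's flat end, z along the handle. Pale head 66 mm across, 96 mm high; dark round handle above it, 25 to 28 mm thick.
- case: Closed flat blue gouge case, 190 mm long (x), 50 wide (y), 44 high, about 0.55 kg, lying on the bench. Origin at the centre of its underside, z up; a brass latch marks the end at x = -95 mm, an aluminium plate lies on top nearer the other end.
- case_end (a point): Middle of the case's end without latch: (95, 0, 22) mm in the case's frame.
- rosette: Bystander: carved round wooden rosette, 90 mm across, 30 mm high, lying flat.
- scroll: Bystander: carved brown spiral scroll of 20 mm thick rod, about 95 mm across, 24 mm high, lying flat.
- moulding: Bystander: carved wooden strip 130 x 30 mm, 23 mm high, lying flat.
- gouge: Bystander: hand gouge with wooden handle, 200 mm long, lying on the bench.
- brush: Bystander: dusting brush, 180 mm long, lying on the bench.
- glue: Bystander: white bottle with orange cap, 56 mm across, 140 mm high.
- blank: Bystander: pale wooden carving blank 130 x 65 x 45 mm.
- tin: Bystander: open aluminium tin, 72 mm across, 85 mm high.

How it is judged:
By the outcome, as a careful person would: the job done as asked, in the order asked, and still so for the second after the job is handed in, with the robot touching nothing.
It also fails if it takes over 72 s, if anything falls off the work surface, if the arm or the gripper's body presses on something with over 40 N, if the wrist force passes 120 N, or if a joint passes its speed limit or range.

## Working session

There is one attempt and no reset: what is moved stays moved. The work goes in short steps, Python scripts to look and compute and a tool call to move; the robot and the scene stay as the last step left them, time stands still between calls to the robot, and variables do not carry over. Pictures are saved under pics/ and viewed, at most 10 in all, crops included, and the job is handed in when it is done.

Besides the shell and the picture viewer there is one more tool, called after "Emit:" by a JSON object that holds its "method" and its "body". send_rows: Moves the arm, as the interface text tells. Shifts and turns lie within -1 to 1; 1 stands for 0.4 m of shift or pi/2 rad of turn. Its arguments: {"type":"object","properties":{"increments":{"type":"array","items":{"type":"array","items":{"type":"array","items":{"type":"number","minimum":-1,"maximum":1}}}}},"required":["increments"]}

```bash
ls; mkdir -p pics; python3 - <<'E'
from rig import robot, viewer
import cv2,numpy as np
s=robot.sense(); print(s['time'],s['ee_pos'],np.round(s['tcp_rot'],3),s['finger_gap'])
for n in ['side','top']:
    p,d=viewer.snapshot(n); cv2.imwrite(f'pics/{n}0.png',p); np.savez(f'{n}0.npz',p=p,d=d); print(n,viewer.camera_model(n),(d>0).mean())
print(viewer.camera_model('wrist'))
E
```

```text
pics
0.0 [0.15292679 0.6313231  0.30155484] [[-0.972  0.236 -0.001]
 [ 0.236  0.972 -0.002]
 [ 0.    -0.002 -1.   ]] 1.0018662256459905
side {'vertical_fov': 54.051030560345325, 'cx': 287.8466203277098, 'cy': 201.49871615705288, 'world_from_camera': array([[ 0.76626064,  0.34457663, -0.54232055, -0.05185014],
       [-0.64232052,  0.43234164, -0.63285469, -0.71202985],
       [ 0.01640082,  0.83327525,  0.55261502,  0.73159725],
       [ 0.        ,  0.        ,  0.        ,  1.        ]])} 0.996156462585034
top {'vertical_fov': 43.98387808967709, 'cx': 281.1154246999584, 'cy': 215.27705632823387, 'world_from_camera': array([[ 0.02052184,  0.99881863, -0.04404774,  0.49437732],
       [-0.99978528,  0.02037521, -0.00377517,  0.00953907],
       [-0.00287323,  0.04411576,  0.99902229,  1.65571509],
       [ 0.        ,  0.        ,  0.        ,  1.        ]])} 0.9960374149659864
{'vertical_fov': 67.731568987696, 'cx': 281.2416134652072, 'cy': 204.99367966472465, 'tool_from_camera': array([[ 1.55357519e-04,  9.67624167e-01,  2.52395419e-01,
         7.31806796e-02],
       [ 9.99999959e-01, -8.94014899e-05, -2.72788114e-04,
         4.21226565e-04],
       [-2.41391845e-04,  2.52395451e-01, -9.67624141e-01,
        -8.19779011e-02],
       [ 0.00000000e+00,  0.00000000e+00,  0.00000000e+00,
         1.00000000e+00]])}
```

View pics/top0.png

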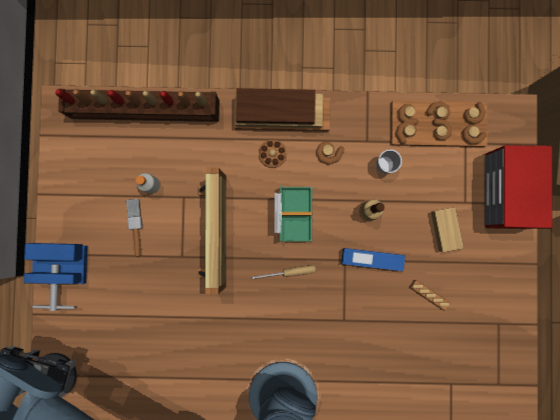

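View pics/side0.png

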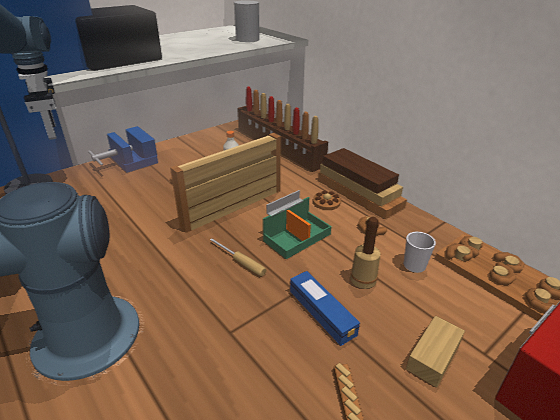

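Top view: wall face at col ~220 (rows 170–290) looking to world −y. The bin is at (297,213) with its hook to the wall, the mallet at (373,208), the case at (373,260) with its plate end toward the wall, and the gouge at (285,272). The side view agrees and shows the wall's front face and the orange fin.

```bash
cat > h.py <<'E'
import cv2,numpy as np
from rig import robot,viewer
def cloud(name,p=None,d=None,s=None):
    if p is None:
        s=robot.sense(); p,d=viewer.snapshot(name)
    m=viewer.camera_model(name); h,w=d.shape
    f=h/2/np.tan(np.radians(m['vertical_fov']/2))
    v,u=np.mgrid[:h,:w]
    c=np.stack([(u-m['cx'])/f*d,-(v-m['cy'])/f*d,-d,np.ones_like(d)],-1)
    if 'world_from_camera' in m: T=m['world_from_camera']
    else:
        E=np.eye(4);E[:3,:3]=s['tcp_rot'];E[:3,3]=s['ee_pos'];T=E@m['tool_from_camera']
    P=(c@T.T)[...,:3]; P[d<=0]=np.nan
    return p,P
def hsv(p,lo,hi): return cv2.inRange(cv2.cvtColor(p,cv2.COLOR_BGR2HSV),np.array(lo),np.array(hi))>0
def rect(xy):
    c,wh,a=cv2.minAreaRect((xy*1000).astype(np.float32)); return np.round(c,1),np.round(wh,1),round(a,2)
def st(n,q): print(n,len(q),'med',np.round(np.nanmedian(q,0)*1000,1),'lo',np.round(np.nanpercentile(q,2,axis=0)*1000,1),'hi',np.round(np.nanpercentile(q,98,axis=0)*1000,1))
E
python3 - <<'E'
from h import *
for n in ['top','side']:
    z=np.load(n+'0.npz'); p,P=cloud(n,z['p'],z['d'])
    box=lambda a,b,c,e,zl,zh:(P[...,0]>a)&(P[...,0]<b)&(P[...,1]>c)&(P[...,1]<e)&(P[...,2]>zl)&(P[...,2]<zh)
    print(n); bench=P[box(.3,.7,-.5,.4,-.03,.012)]; st('bench',bench)
    R=box(.3,.75,-.5,.3,.005,.3)
    g=R&hsv(p,(60,80,30),(90,255,255)); st('green',P[g]); print(rect(P[g][:,:2]))
    o=R&hsv(p,(5,180,120),(20,255,255))&box(.4,.6,-.15,.05,.02,.09); st('fin',P[o]); print(rect(P[o][:,:2]))
    b=R&hsv(p,(100,120,60),(125,255,255))
    st('blue',P[b]); t=b&(P[...,2]>.036); print(rect(P[t][:,:2]))
    w=box(.25,.75,.1,.3,.03,.25); st('wall',P[w]); 
    if n=='top':
        t=box(.25,.75,.1,.3,.19,.25); print('walltop',rect(P[t][:,:2]))
    else:
        f=box(.3,.7,.1,.3,.03,.115); q=P[f]; A=np.c_[q[:,0],np.ones(len(q))]; 
        for _ in range(5):
            k=np.linalg.lstsq(A,q[:,1],rcond=None)[0]; r=q[:,1]-A@k; keep=abs(r)<max(.004,2*r.std()); q=q[keep];A=A[keep]
        print('face y=%.4f x + %.4f'%tuple(k),r.std(),len(q))
    m=box(.42,.6,-.35,-.2,.1,.25); st('mallet handle',P[m]); print(rect(P[m][:,:2]))
    m=box(.42,.6,-.35,-.2,.03,.093); st('mallet head',P[m]); print(rect(P[m][:,:2]))
E
```

```text
top
bench 29958 med [ 5.009e+02 -6.420e+01 -1.000e-01] lo [ 307.  -476.7   -8.2] hi [692.7 384.5   8.2]
green 596 med [564.7 -27.4   7.7] lo [489.5 -76.1   5.1] hi [652.9  17.4  80.4]
(array([571.4, -29.6]), array([165. ,  94.8]), 0.05)
fin 0 med [nan nan nan] lo [nan nan nan] hi [nan nan nan]
(array([0., 0.]), array([0., 0.]), 0.0)
blue 745 med [ 433.3 -292.6   43.5] lo [ 406.8 -362.2   35.4] hi [ 462.8 -180.4   51.2]
(array([ 435.1, -272.3]), array([187.6,  48.9]), 84.48)
wall 2491 med [513.2 200.2 193. ] lo [341.1 186.6  35.1] hi [684.9 230.7 202. ]
walltop (array([512.9, 207.7]), array([357.3,  36.7]), 1.34)
mallet handle 118 med [ 585.5 -258.   180.3] lo [ 569.3 -276.6  101. ] hi [ 599.2 -242.2  192.6]
(array([ 583.2, -258.2]), array([31.3, 39.4]), 16.97)
mallet head 726 med [ 443.  -262.5   43.8] lo [ 420.9 -345.7   34.6] hi [ 590.4 -203.2   90.8]
(array([ 509.8, -274.7]), array([149.1, 179.6]), 89.93)
side
bench 26094 med [ 444.8 -253.    -1.2] lo [ 304.6 -489.1   -4. ] hi [689.6 289.    7.3]
green 961 med [547.2  13.6  26.3] lo [484.2 -81.2   5.5] hi [651.8  18.6  75.3]
(array([569.7, -31. ]), array([173.5, 101.9]), 0.76)
fin 84 med [568.6 -49.2  69.7] lo [564.4 -77.8  25.5] hi [574.8  13.5  72.2]
(array([568.9, -29. ]), array([101. ,  31.8]), 76.07)
blue 1596 med [ 418.9 -306.4   42. ] lo [ 399.1 -368.1    6.5] hi [ 457.4 -184.2   44.9]
(array([ 430.8, -272.9]), array([192.4,  51.6]), 84.55)
wall 5896 med [481.8 192.8 128. ] lo [332.5 185.9  34.3] hi [678.4 222.2 195.3]
face y=0.0232 x + 0.1799 0.0016861874225733992 2349
mallet handle 383 med [ 577.  -269.1  151.5] lo [ 571.8 -275.7  103.5] hi [ 592.  -253.9  189. ]
(array([ 582.9, -264.6]), array([24.7, 23.7]), 81.08)
mallet head 1385 med [ 451.2 -277.6   43.5] lo [ 421.2 -344.8   33. ] hi [ 590.8 -205.    92.3]
(array([ 509.5, -275.1]), array([149.8, 178.8]), 89.91)
  return np.nanmean(a, axis, out=out, keepdims=keepdims)
  return np.nanmean(a, axis, out=out, keepdims=keepdims)
```

```bash
cat >> h.py <<'E'
from scipy.spatial.transform import Rotation as Ro
def Rt(th,a): # th: heading (deg) of bin/wall x axis; a: tool tilt about bin y, + = body toward wall
    return (Ro.from_euler('z',th,degrees=True)*Ro.from_euler('y',a,degrees=True)).as_matrix()@np.diag([-1,1,-1.])
def plan(g,R,off=.078,cur=None):
    """increments (units of the move tool) bringing grasp point to g with orientation R"""
    s=robot.sense(); p0,R0=(s['ee_pos'],s['tcp_rot']) if cur is None else cur
    t=np.array(g)-off*R[:,2]
    d=R0.T@(t-p0)/.4; r=Ro.from_matrix(R0.T@R).as_rotvec()/(np.pi/2)
    print('inc',np.round(np.r_[d,r],4).tolist(),'tcp',np.round(t,4)); return t,R
def show():
    s=robot.sense(); R=np.array(s['tcp_rot']); print('t',round(s['time'],2),'grasp',np.round((s['ee_pos']+.078*R[:,2])*1e3,1),'z',np.round(R[:,2],3),'y',np.round(R[:,1],3),'F',np.round(s['contact_force'],1),'gap',round(s['finger_gap']*94,1),'gf',round(s['gripper_force'],1))
E
python3 - <<'E'
from h import *
R=Rt(91,-30)
plan([.57,-.045,.05]-.17*R[:,2],R)
E
```

```text
inc [-1.4899, -1.6975, 0.0947, -0.3041, -0.2355, -1.1325] tcp [ 0.5722 -0.169   0.2648]
```

```bash
sed -i 's/np.diag(\[-1,1,-1.\])/np.diag([1,-1,-1.])/' h.py
python3 - <<'E'
from h import *
c=plan([.5,.26,.36],Rt(91,0))
R=Rt(91,-30)
plan([.57,-.045,.05]-.17*R[:,2],R,cur=c)
E
```

```text
inc [-1.0618, -0.6985, -0.34, -0.001, 0.0006, 0.8375] tcp [0.5   0.26  0.438]
inc [-1.0754, 0.1617, 0.4331, -0.0, 0.3333, -0.0] tcp [ 0.5722 -0.169   0.2648]
```

Emit:
{"method": "send_rows", "body": {"increments": [[[-0.1,-0.07,-0.2,0,0,0.1,1],[-0.9,-0.6,-0.34,0,0,0.84,1],[-0.9,-0.6,-0.34,0,0,0.84,1],[-0.9,-0.6,-0.34,0,0,0.84,1],[-0.9,-0.6,-0.34,0,0,0.84,1],[-0.9,-0.6,-0.34,0,0,0.84,1],[-0.9,-0.6,-0.34,0,0,0.84,1],[-0.9,-0.6,-0.34,0,0,0.84,1],[-0.9,-0.6,-0.34,0,0,0.84,1],[-0.9,-0.6,-0.34,0,0,0.84,1]]]}}

```text
time: 1.1
ee_pos: [0.4487, 0.3109, 0.4395]
tcp_rot: [[-0.008, 1.0, 0.001], [1.0, 0.008, -0.0], [-0.0, 0.001, -1.0]]
contact_force: [-1.0, 0.6, -0.0]
finger_gap: 0.999
gripper_force: 0.0
```

```bash
python3 - <<'E'
from h import *
show(); print(robot.sense()['joints'])
R=Rt(91,-30)
c=plan([.55,.06,.22],Rt(91,-15))
plan([.57,-.045,.05]-.17*R[:,2],R,cur=c)
E
```

```text
t 1.1 grasp [448.8 310.9 361.5] z [ 0.001 -0.    -1.   ] y [1.    0.008 0.001] F [-1.   0.6 -0. ] gap 93.9 gf 0.0
[ 2.28270983e+01 -4.70521815e+00  9.50434168e+01 -3.83959655e-02
  8.95886902e+01  2.23584849e+01]
inc [-0.6797, 0.248, 0.3608, 0.0017, 0.1668, -0.0057] tcp [0.5504 0.0398 0.2953]
inc [-0.5248, 0.0454, -0.0615, 0.0, 0.1667, -0.0] tcp [ 0.5722 -0.169   0.2648]
```

Emit:
{"method": "send_rows", "body": {"increments": [[[-0.68,0.25,0,0,0.17,0,1],[-0.68,0.25,0,0,0.17,0,1],[-0.68,0.25,0,0,0.17,0,1],[-0.68,0.25,0,0,0.17,0,1],[-0.68,0.25,0,0,0.17,0,1],[-0.68,0.25,0,0,0.17,0,1],[-0.98,0.27,0.36,0,0.33,0,1],[-0.98,0.27,0.36,0,0.33,0,1],[-0.98,0.27,0.36,0,0.33,0,1],[-0.98,0.27,0.36,0,0.33,0,1]]]}}

```text
time: 2.1
ee_pos: [0.5588, -0.078, 0.2911]
tcp_rot: [[-0.01, 1.0, -0.009], [0.868, 0.014, 0.497], [0.497, -0.003, -0.868]]
contact_force: [-0.0, 1.1, 1.1]
finger_gap: 1.003
gripper_force: 0.0
```

```bash
python3 - <<'E'
from h import *
show(); print(np.round(robot.sense()['joints'],1))
s=robot.sense(); p,d=viewer.snapshot('wrist'); cv2.imwrite('pics/w1.png',p); p,P=cloud('wrist',p,d,s)
np.savez('w1.npz',p=p,P=P)
R=(P[...,0]>.4)&(P[...,0]<.75)&(P[...,1]>-.15)&(P[...,1]<.1)&(P[...,2]<.12)
o=R&hsv(p,(5,180,100),(20,255,255)); st('orange',P[o]); t=o&(P[...,2]>.066); print(rect(P[t][:,:2]))
g=R&hsv(p,(60,80,30),(90,255,255))&(P[...,2]>.002); st('green',P[g]);print(rect(P[g][:,:2])); t=g&(P[...,2]>.022)&(P[...,2]<.032); print('rim',rect(P[t][:,:2]))
st('bench',P[R&(abs(P[...,2])<.01)])
E
```

```text
t 2.1 grasp [558.  -39.2 223.4] z [-0.009  0.497 -0.868] y [ 1.     0.014 -0.003] F [-0.   1.1  1.1] gap 94.2 gf 0.0
[-27.9   7.5 100.7  25.8  87.6 -33.3]
orange 8 med [568.1 -20.   49.3] lo [567.9 -24.6  47.3] hi [568.2  -7.2  54.6]
(array([0., 0.]), array([0., 0.]), 0.0)
green 11439 med [564.5 -26.1   4.4] lo [490.6 -73.8   2.6] hi [653.6  17.6  65.8]
(array([572.2, -27.8]), array([169.6,  94.2]), 0.77)
rim (array([572.1, -28.9]), array([168.5,  91.4]), 0.92)
bench 32440 med [561.5 -24.2   0.6] lo [ 408.1 -147.6   -1.4] hi [737.1  96.3   5.5]
```

View pics/w1.png

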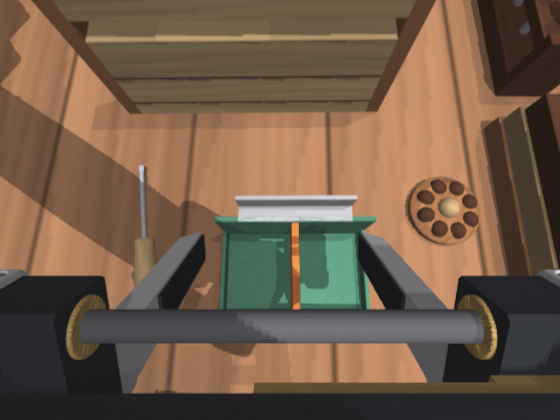

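The wrist view shows the fin at col ~295 (rows 222–310), the white hook at rows 197–220 and the wall foot at row ~110. Next I measure the fin, hook and wall in this one view.

```bash
python3 - <<'E'
from h import *
z=np.load('w1.npz');p,P=z['p'],z['P']
print(cv2.cvtColor(p,cv2.COLOR_BGR2HSV)[[230,260,290],295])
o=hsv(p,(5,150,60),(22,255,255)); o[:, :280]=0;o[:,310:]=0;o[:220]=0;o[310:]=0
o&=P[...,2]>.065; q=P[o]; st('fintop',q); print(rect(q[:,:2]),'x=a*y+b',np.polyfit(q[:,1],q[:,0],1))
wm=(p.min(2)>150)|(hsv(p,(0,0,120),(179,40,255))); wm[:190]=0;wm[225:]=0;wm[:,:225]=0;wm[:,365:]=0
q=P[wm]; st('hook',q); print(rect(q[:,:2]))
t=wm&(P[...,2]>.1);st('liptop',P[t]);print(rect(P[t][:,:2]))
R=(P[...,0]>.36)&(P[...,0]<.66)&(P[...,1]>.15)&(P[...,1]<.3)
for lo,hi in [(.02,.06),(.06,.12),(.025,.12)]:
    q=P[R&(P[...,2]>lo)&(P[...,2]<hi)]
    for _ in range(6):
        k=np.polyfit(q[:,0],q[:,1],1); r=q[:,1]-np.polyval(k,q[:,0]); q=q[abs(r)<2.2*r.std()]
    print('face',k,r.std(),len(q),'y at .55',np.polyval(k,.55))
# groove edges: profile along column near x=.55
sel=(abs(P[...,0]-.55)<.004)&(P[...,1]>.15)&(P[...,1]<.3)
q=P[sel]; q=q[np.argsort(q[:,2])]; print(np.round(q[::max(1,len(q)//40),1:]*1000).tolist())
E
```

```text
[[ 14 167 233]
 [ 15 163 234]
 [ 11 175 147]]
fintop 627 med [571.7 -31.9  72. ] lo [568.4 -70.9  69.6] hi [575.8  12.9  74.1]
(array([568.8, -28.9]), array([86.7, 14.3]), 89.9) x=a*y+b [-0.00160208  0.57169555]
hook 2461 med [570.4  26.   79.3] lo [513.5  15.7  72.1] hi [629.1  35.4 105.9]
(array([558.2,  21.4]), array([ 37.2, 144.4]), 72.59)
liptop 575 med [572.2  33.2 104.8] lo [514.2  31.4 100.4] hi [628.8  35.8 106.5]
(array([571.2,  33.7]), array([119.6,   4. ]), 0.77)
face [0.02205655 0.18090905] 0.00041647255680364923 3874 y at .55 0.1930401560799625
face [0.02219314 0.18075245] 0.00044991610295227265 8663 y at .55 0.1929586812190187
face [0.02216629 0.18078608] 0.00044127447922365145 12109 y at .55 0.1929775433489882
[[182.0, -2.0], [165.0, -1.0], [190.0, -0.0], [155.0, 0.0], [176.0, 0.0], [183.0, 1.0], [193.0, 1.0], [193.0, 8.0], [193.0, 18.0], [192.0, 29.0], [194.0, 38.0], [193.0, 46.0], [192.0, 54.0], [194.0, 62.0], [193.0, 69.0], [193.0, 77.0], [194.0, 83.0], [193.0, 89.0], [193.0, 94.0], [192.0, 100.0], [193.0, 105.0], [192.0, 111.0], [194.0, 115.0], [193.0, 120.0], [193.0, 125.0], [193.0, 129.0], [194.0, 133.0], [193.0, 134.0], [210.0, 135.0], [210.0, 135.0], [205.0, 135.0], [201.0, 135.0], [203.0, 136.0], [206.0, 136.0], [193.0, 163.0], [192.0, 166.0], [193.0, 169.0], [193.0, 171.0], [193.0, 174.0], [194.0, 177.0], [192.0, 179.0]]
```

```bash
python3 - <<'E'
from h import *
R=Rt(90.8,-30); g=np.array([.572,-.0345,.05])
c=plan(g-.1*R[:,2],R); plan(g,R); print('from c');plan(g,R,cur=c)
E
```

```text
inc [-0.1976, 0.0398, 0.1235, -0.0044, 0.0016, -0.0045] tcp [ 0.5732 -0.1235  0.2042]
inc [-0.197, 0.0415, 0.3735, -0.0044, 0.0016, -0.0045] tcp [ 0.5725 -0.0735  0.1175]
from c
inc [-0.0, 0.0, 0.25, 0.0, 0.0, 0.0] tcp [ 0.5725 -0.0735  0.1175]
```

Emit:
{"method": "send_rows", "body": {"increments": [[[-0.197,0.041,0.123,-0.004,0.0016,-0.0045,1],[-0.197,0.041,0.123,-0.004,0.0016,-0.0045,1],[-0.197,0.041,0.123,-0.004,0.0016,-0.0045,1],[-0.197,0.041,0.17,-0.004,0.0016,-0.0045,1],[-0.197,0.041,0.23,-0.004,0.0016,-0.0045,1],[-0.197,0.041,0.29,-0.004,0.0016,-0.0045,1],[-0.197,0.041,0.34,-0.004,0.0016,-0.0045,1],[-0.197,0.041,0.373,-0.004,0.0016,-0.0045,1],[-0.197,0.041,0.373,-0.004,0.0016,-0.0045,1],[-0.197,0.041,0.373,-0.004,0.0016,-0.0045,1]]]}}

```text
time: 3.15
ee_pos: [0.5767, -0.0709, 0.1274]
tcp_rot: [[-0.02, 1.0, 0.001], [0.867, 0.017, 0.497], [0.497, 0.011, -0.868]]
contact_force: [0.4, 0.5, 0.1]
finger_gap: 1.004
gripper_force: 0.0
```

Emit:
{"method": "send_rows", "body": {"increments": [[[0,0,0,0,0,0,0],[0,0,0,0,0,0,0],[0,0,0,0,0,0,0],[0,0,0,0,0,0,0],[0,0,0,0,0,0,0],[0,0,0,0,0,0,0],[0,0,0,0,0,0,0],[0,0,0,0,0,0,0]]]}}

```text
time: 3.95
ee_pos: [0.5761, -0.0711, 0.126]
tcp_rot: [[-0.019, 1.0, -0.001], [0.867, 0.017, 0.498], [0.498, 0.009, -0.867]]
contact_force: [0.7, 0.0, 0.0]
finger_gap: 0.356
gripper_force: 0.0
```

```bash
python3 - <<'E'
from h import *
show()
R=Rt(90.8,-30); g=np.array([.572,-.0345,.11])
plan(g,R)
E
```

```text
t 3.95 grasp [576.  -32.3  58.3] z [-0.001  0.498 -0.867] y [1.    0.017 0.009] F [0.7 0.  0. ] gap 33.5 gf 0.0
inc [0.0592, -0.0077, -0.1147, 0.0041, 0.0017, 0.0042] tcp [ 0.5725 -0.0735  0.1775]
```

```bash
python3 - <<'E'
from h import *
plan(np.array([.572,-.0345,.05]),Rt(90.8,-30))
E
```

```text
inc [-0.0155, -0.0091, 0.0154, 0.0041, 0.0017, 0.0042] tcp [ 0.5725 -0.0735  0.1175]
```

Emit:
{"method": "send_rows", "body": {"increments": [[[-0.0155,-0.009,0.0155,0.004,0.0017,0.004,0.35],[-0.0155,-0.009,0.0155,0.004,0.0017,0.004,0.35],[-0.0155,-0.009,0.0155,0.004,0.0017,0.004,0],[-0.0155,-0.009,0.0155,0.004,0.0017,0.004,0],[-0.0155,-0.009,0.0155,0.004,0.0017,0.004,0],[-0.0155,-0.009,0.0155,0.004,0.0017,0.004,0],[-0.0155,-0.009,0.0155,0.004,0.0017,0.004,0],[-0.0155,-0.009,0.0155,0.004,0.0017,0.004,0],[-0.0155,-0.009,0.0155,0.004,0.0017,0.004,0]]]}}

```text
time: 4.85
ee_pos: [0.5726, -0.0735, 0.1177]
tcp_rot: [[-0.013, 1.0, -0.007], [0.866, 0.014, 0.5], [0.5, 0.0, -0.866]]
contact_force: [-1.4, -1.2, 1.4]
finger_gap: 0.084
gripper_force: 30.0
```

```bash
python3 - <<'E'
from h import *
show()
E
```

```text
t 4.85 grasp [572.1 -34.5  50.1] z [-0.007  0.5   -0.866] y [1.    0.014 0.   ] F [-1.4 -1.2  1.4] gap 7.9 gf 30.0
```

```bash
cat >> h.py <<'E'
O=np.array([.513,.1922,0]);TH=91.27
bx=np.array([np.cos(np.radians(TH)),np.sin(np.radians(TH)),0]);by=np.array([-bx[1],bx[0],0]);ez=np.array([0,0,1.])
def hang(hx,hz,t,yb=-35,du=-55,dw=-25,dt=0):
    c,s=np.cos(np.radians(t)),np.sin(np.radians(t))
    g=O+(bx*(hx+du*c+dw*s)+by*yb+ez*(hz-du*s+dw*c))/1000
    return g,Rt(TH,t-30+dt)
def rows(w,**k):
    for q in w: print(q); plan(*hang(*q,**k))
E
python3 - <<'E'
from h import *
plan([.572,-.0345,.17],Rt(90.8,-30))
rows([(-75,160,15),(-75,138,35)])
E
```

```text
inc [0.1499, -0.0001, -0.2595, 0.0001, 0.0001, 0.0004] tcp [ 0.5725 -0.0735  0.2375]
(-75, 160, 15)
inc [0.3773, -0.0489, -0.0933, 0.0022, -0.1666, -0.0045] tcp [0.5514 0.0382 0.2254]
(-75, 138, 35)
inc [0.4378, -0.0494, -0.0622, 0.0014, -0.3888, -0.0048] tcp [0.5508 0.0654 0.2268]
```

Emit:
{"method": "send_rows", "body": {"increments": [[[0.04,0,-0.065,0,0,0,0],[0.08,0,-0.13,0,0,0,0],[0.12,0,-0.2,0,0,0,0],[0.2,-0.02,-0.2,0,-0.06,-0.002,0],[0.28,-0.04,-0.15,0.001,-0.12,-0.004,0],[0.377,-0.049,-0.093,0.002,-0.167,-0.0045,0],[0.4,-0.049,-0.085,0.002,-0.24,-0.005,0],[0.42,-0.049,-0.075,0.0015,-0.31,-0.005,0],[0.438,-0.049,-0.062,0.0015,-0.389,-0.005,0],[0.438,-0.049,-0.062,0.0015,-0.389,-0.005,0]]]}}

```text
time: 5.85
ee_pos: [0.5496, 0.0681, 0.225]
tcp_rot: [[-0.027, 1.0, -0.001], [0.996, 0.026, -0.086], [-0.086, -0.003, -0.996]]
contact_force: [-0.6, 0.7, -4.7]
finger_gap: 0.082
gripper_force: 30.0
```

Emit:
{"method": "send_rows", "body": {"increments": [[[0,0,0,0,0,0,0],[0,0,0,0,0,0,0]]]}}

```text
time: 6.05
ee_pos: [0.5507, 0.0648, 0.2259]
tcp_rot: [[-0.021, 1.0, 0.0], [0.996, 0.021, -0.086], [-0.086, -0.002, -0.996]]
contact_force: [1.0, -0.3, -5.2]
finger_gap: 0.084
gripper_force: 30.0
```

```bash
python3 - <<'E'
from h import *
show()
s=robot.sense(); p,d=viewer.snapshot('wrist'); cv2.imwrite('pics/w2.png',p); p,P=cloud('wrist',p,d,s); np.savez('w2.npz',p=p,P=P,g=s['ee_pos'],R=s['tcp_rot'])
c=robot.sense()
g,R=hang(-75,138,35); print('target grasp',g*1e3)
E
```

```text
t 6.05 grasp [550.7  58.1 148.1] z [ 0.    -0.086 -0.996] y [ 1.     0.021 -0.002] F [ 1.  -0.3 -5.2] gap 7.9 gf 30.0
target grasp [550.97006578  58.61597539 149.06790289]
```

View pics/w2.png

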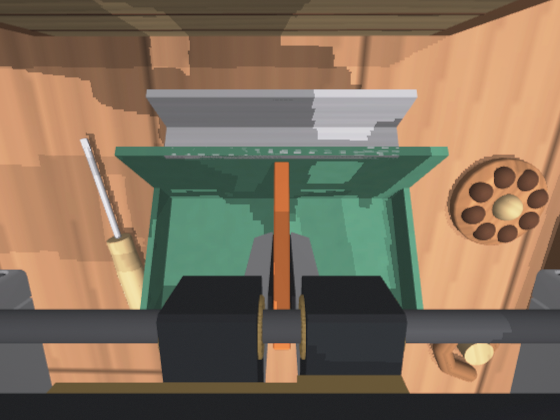

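The bin is held and tipped: lip top edge at row ~93 (cols 148–416), back-plate top at row ~150, and the wall at the top of the frame. Checking the bin's pose in the grip.

```bash
python3 - <<'E'
from h import *
z=np.load('w2.npz');p,P=z['p'],z['P']
W=np.stack([(P-O)@bx,(P-O)@by,P[...,2]],-1)*1000
def ln(r0,r1,c0,c1,n):
    q=W[r0:r1,c0:c1].reshape(-1,3); q=q[(q[:,2]>100)&(q[:,2]<200)]; print(n,len(q),np.round(np.median(q,0),1)); return q
for c in (200,350):
  for r in range(88,170,4): print(c,r,np.round(W[r,c],1),p[r,c].tolist())
pt=lambda u,w,hx,hz,t:(round(hx+u*np.cos(t)+w*np.sin(t),1),round(hz-u*np.sin(t)+w*np.cos(t),1))
t=np.radians(35)
print('expect lip top in/out',pt(11,30,-75.5,137,t),pt(15,30,-75.5,137,t),'tongue/lip corner',pt(11,4,-75.5,137,t),'plate top front',pt(-5,4,-75.5,137,t))
E
```

```text
200 88 [-42.6  38.9  -0.9] [77, 103, 140]
200 92 [-47.    1.1 154. ] [156, 152, 153]
200 96 [-48.7   0.9 155.6] [150, 147, 148]
200 100 [-50.4   1.7 152.8] [108, 106, 107]
200 104 [-52.2   2.6 149.8] [112, 109, 110]
200 108 [-54.    3.2 147.9] [110, 107, 107]
200 112 [-56.    4.  145.4] [110, 107, 108]
200 116 [-58.    5.  142.2] [109, 106, 107]
200 120 [-60.1   5.8 139.7] [110, 106, 107]
200 124 [-62.4   7.1 135.4] [111, 107, 108]
200 128 [-64.7   7.9 133. ] [154, 149, 152]
200 132 [-66.3   7.1 136.8] [156, 153, 154]
200 136 [-68.3   7.3 136.6] [156, 153, 154]
200 140 [-70.4   7.4 136.8] [160, 155, 158]
200 144 [-72.    6.9 139.4] [155, 151, 153]
200 148 [-73.8   6.7 140.9] [99, 121, 76]
200 152 [-75.7   6.6 142.1] [99, 120, 75]
200 156 [-77.8   6.9 141.5] [111, 111, 107]
200 160 [-80.6   7.9 138.3] [73, 86, 56]
200 164 [-84.    9.7 132.3] [66, 78, 51]
200 168 [-87.2  11.1 127.8] [65, 77, 51]
350 88 [-42.8 -96.5   0.5] [85, 113, 155]
350 92 [-47.1 -65.4 153.1] [214, 210, 212]
350 96 [-48.7 -65.2 155. ] [210, 204, 206]
350 100 [-50.5 -65.8 152.8] [175, 170, 172]
350 104 [-52.3 -66.6 
[... 230 characters left out ...]
3, 169, 170]
350 128 [-64.6 -70.5 134.7] [215, 212, 214]
350 132 [-66.5 -70.5 135.4] [215, 212, 213]
350 136 [-68.4 -70.3 136.9] [213, 208, 209]
350 140 [-70.2 -70.2 138.2] [190, 185, 186]
350 144 [-72.2 -70.2 139. ] [154, 150, 152]
350 148 [-74.  -70.  140.4] [101, 122, 78]
350 152 [-75.6 -69.7 142.6] [101, 122, 78]
350 156 [-78.1 -70.3 140.5] [100, 101, 95]
350 160 [-80.7 -71.  138. ] [70, 83, 54]
350 164 [-83.9 -72.3 133. ] [112, 136, 86]
350 168 [-87.1 -73.4 128.5] [110, 135, 85]
expect lip top in/out (np.float64(-49.3), np.float64(155.3)) (np.float64(-46.0), np.float64(153.0)) tongue/lip corner (np.float64(-64.2), np.float64(134.0)) plate top front (np.float64(-77.3), np.float64(143.1))
```

```bash
python3 - <<'E'
from h import *
rows([(-35,138.5,35),(-20,139.5,35),(-12,148,35),(-6,149,35)])
E
```

```text
(-35, 138.5, 35)
inc [0.1015, -0.0002, -0.0117, -0.0008, -0.0007, -0.001] tcp [0.5499 0.1054 0.2273]
(-20, 139.5, 35)
inc [0.1387, -0.0002, -0.0174, -0.0008, -0.0007, -0.001] tcp [0.5496 0.1204 0.2283]
(-12, 148, 35)
inc [0.1568, -0.0003, -0.0403, -0.0008, -0.0007, -0.001] tcp [0.5494 0.1284 0.2368]
(-6, 149, 35)
inc [0.1715, -0.0003, -0.0441, -0.0008, -0.0007, -0.001] tcp [0.5493 0.1344 0.2378]
```

Emit:
{"method": "send_rows", "body": {"increments": [[[0.05,0,-0.006,0,0,0,0],[0.1,0,-0.012,0,0,0,0],[0.115,0,-0.013,0,0,0,0],[0.127,0,-0.015,0,0,0,0],[0.139,0,-0.0174,0,0,0,0],[0.145,0,-0.025,0,0,0,0],[0.151,0,-0.033,0,0,0,0],[0.157,0,-0.04,0,0,0,0],[0.157,0,-0.04,0,0,0,0]]]}}

```text
time: 7.0
ee_pos: [0.5499, 0.1297, 0.2377]
tcp_rot: [[-0.022, 1.0, 0.003], [0.996, 0.022, -0.087], [-0.087, 0.001, -0.996]]
contact_force: [-1.0, 0.1, -5.0]
finger_gap: 0.085
gripper_force: 30.0
```

```bash
python3 - <<'E'
from h import *
show(); print('want',hang(-12,148,35)[0]*1e3)
rows([(-6,149,35),(-5,147,25),(-3,144,13),(-2,139.5,3),(-2,138,0)])
E
```

```text
t 7.0 grasp [550.1 122.9 160. ] z [ 0.003 -0.087 -0.996] y [1.    0.022 0.001] F [-1.   0.1 -5. ] gap 8.0 gf 30.0
want [549.57374219 121.60049952 159.06790289]
(-6, 149, 35)
inc [0.0118, -0.0011, -0.0011, 0.0007, 0.0001, 0.0001] tcp [0.5493 0.1344 0.2378]
(-5, 147, 25)
inc [-0.0194, -0.0012, 0.033, 0.0007, 0.1112, 0.0002] tcp [0.5496 0.1208 0.2253]
(-3, 144, 13)
inc [-0.0472, -0.0012, 0.0823, 0.0006, 0.2445, 0.0003] tcp [0.5499 0.108  0.2066]
(-2, 139.5, 3)
inc [-0.0644, -0.0013, 0.1332, 0.0006, 0.3556, 0.0003] tcp [0.5501 0.0994 0.1869]
(-2, 138, 0)
inc [-0.0688, -0.0013, 0.1496, 0.0006, 0.389, 0.0003] tcp [0.5501 0.097  0.1805]
```

Emit:
{"method": "send_rows", "body": {"increments": [[[0.0118,0,-0.001,0,0,0,0],[-0.003,0,0.015,0,0.055,0,0],[-0.0194,-0.001,0.033,0,0.111,0,0],[-0.033,-0.001,0.057,0,0.178,0,0],[-0.047,-0.001,0.082,0,0.244,0,0],[-0.056,-0.001,0.107,0,0.3,0,0],[-0.0644,-0.001,0.133,0,0.356,0,0],[-0.0688,-0.001,0.15,0,0.389,0,0],[-0.0688,-0.001,0.15,0,0.389,0,0],[-0.0688,-0.001,0.15,0,0.389,0,0]]]}}

```text
time: 8.0
ee_pos: [0.55, 0.0966, 0.1798]
tcp_rot: [[-0.019, 1.0, -0.011], [0.867, 0.022, 0.498], [0.498, -0.0, -0.867]]
contact_force: [0.3, 0.2, -5.1]
finger_gap: 0.083
gripper_force: 30.0
```

```bash
python3 - <<'E'
from h import *
show(); print('want',hang(-2,138,0)[0]*1e3)
rows([(-2,136,-1),(-2,134.5,-1)])
s=robot.sense(); p,d=viewer.snapshot('wrist'); cv2.imwrite('pics/w3.png',p); p,P=cloud('wrist',p,d,s)
W=np.stack([(P-O)@bx,(P-O)@by,P[...,2]],-1)*1000
for c in (200,350):
  for r in range(60,200,6): print(c,r,np.round(W[r,c]),p[r,c].tolist())
E
```

```text
t 8.0 grasp [549.2 135.5 112.1] z [-0.011  0.498 -0.867] y [ 1.     0.022 -0.   ] F [ 0.3  0.2 -5.1] gap 7.8 gf 30.0
want [549.25474269 135.9897373  113.        ]
(-2, 136, -1)
inc [-0.0043, 0.0002, 0.0058, -0.0002, 0.0126, 0.0001] tcp [0.5501 0.0963 0.1769]
(-2, 134.5, -1)
inc [-0.0062, 0.0002, 0.009, -0.0002, 0.0126, 0.0001] tcp [0.5501 0.0963 0.1754]
200 60 [  4.  -7. 196.] [153, 209, 234]
200 66 [  2.  -7. 195.] [154, 209, 234]
200 72 [  0.  -6. 194.] [123, 167, 199]
200 78 [  0.  -6. 191.] [76, 102, 120]
200 84 [ -1.  -5. 188.] [74, 98, 116]
200 90 [  0.  -4. 184.] [76, 102, 120]
200 96 [ -0.  -3. 181.] [82, 109, 129]
200 102 [ -0.  -2. 177.] [79, 107, 125]
200 108 [ -0.  -1. 172.] [82, 111, 131]
200 114 [ -0.   0. 168.] [82, 110, 130]
200 120 [ -0.   1. 162.] [82, 109, 128]
200 126 [  9.   7. 141.] [93, 91, 91]
200 132 [  6.   7. 141.] [129, 125, 127]
200 138 [  2.   7. 141.] [211, 205, 207]
200 144 [ -1.   7. 140.] [206, 201, 203]
200 150 [ -4.   7. 140.] [131, 161, 99]
200 156 [ -7.   7. 139.] [105, 113, 93]
200 162 [ -7.   9. 132.] [75, 90, 58]
200 168 [ -7.  11. 123.] [76, 
[... 435 characters left out ...]
[ -1. -62. 181.] [81, 108, 127]
350 102 [ -0. -63. 176.] [79, 106, 125]
350 108 [ -1. -63. 173.] [84, 113, 133]
350 114 [ -1. -64. 168.] [83, 112, 132]
350 120 [ -0. -65. 163.] [78, 105, 125]
350 126 [  9. -71. 141.] [92, 90, 92]
350 132 [  6. -70. 141.] [131, 128, 128]
350 138 [  3. -70. 140.] [213, 207, 209]
350 144 [ -1. -70. 140.] [205, 200, 202]
350 150 [ -4. -70. 140.] [147, 174, 116]
350 156 [ -7. -70. 139.] [108, 117, 94]
350 162 [ -7. -72. 130.] [75, 90, 57]
350 168 [ -7. -74. 122.] [73, 89, 57]
350 174 [ -7. -76. 113.] [73, 88, 56]
350 180 [ -7. -78. 104.] [74, 90, 57]
350 186 [ -7. -80.  92.] [74, 89, 58]
350 192 [ -7. -83.  80.] [74, 90, 58]
350 198 [ -8. -86.  66.] [98, 118, 74]
```

View pics/w3.png

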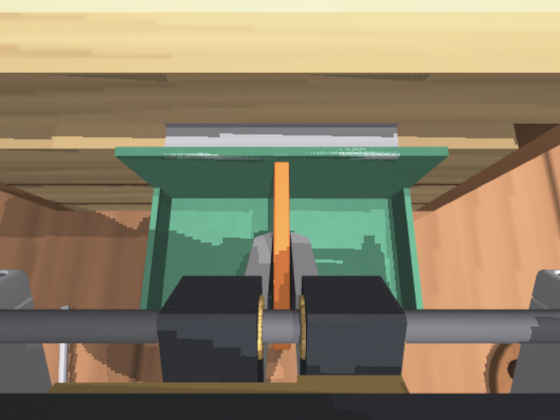

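Hook tongue is inside the groove (rows 125–147), the bin is level, about 1.5 mm above its seat. Lower, release and back off.

Emit:
{"method": "send_rows", "body": {"increments": [[[-0.0043,0,0.0058,0,0.0126,0,0],[-0.0055,0,0.008,0,0.0126,0,0],[-0.0055,0,0.008,0,0.0126,0,0],[-0.0055,0,0.008,0,0.0126,0,0.3],[-0.0055,0,0.008,0,0.0126,0,0.3],[-0.0055,0,0.008,0,0.0126,0,0.3],[-0.0055,0,0.008,0,0.0126,0,0.3],[-0.0055,0,0.008,0,0.0126,0,0.3]]]}}

```text
time: 8.85
ee_pos: [0.5499, 0.0967, 0.1759]
tcp_rot: [[-0.019, 1.0, -0.012], [0.856, 0.022, 0.517], [0.517, -0.0, -0.856]]
contact_force: [0.0, 0.2, 0.3]
finger_gap: 0.302
gripper_force: 0.0
```

Emit:
{"method": "send_rows", "body": {"increments": [[[0,0,-0.05,0,0,0,0.4],[0,0,-0.12,0,0,0,0.5],[0,0,-0.24,0,0,0,0.6],[0,0,-0.36,0,0,0,0.8],[0,0,-0.45,0,0,0,0.8],[0,0,-0.45,0,0,0,0.8]]]}}

```text
time: 9.45
ee_pos: [0.5539, 0.0012, 0.3354]
tcp_rot: [[-0.022, 1.0, -0.002], [0.857, 0.02, 0.514], [0.514, 0.009, -0.858]]
contact_force: [-0.3, -0.3, 0.0]
finger_gap: 0.773
gripper_force: 0.0
```

```bash
cat > look.py <<'E'
from h import *
show()
s=robot.sense(); p,d=viewer.snapshot('wrist'); p,P=cloud('wrist',p,d,s); np.savez('w4.npz',p=p,P=P); cv2.imwrite('pics/wl.png',p)
W=np.stack([(P-O)@bx,(P-O)@by,P[...,2]],-1)*1000
b=(W[...,0]>-115)&(W[...,0]<-2)&(W[...,2]>50)&(W[...,2]<150)&(abs(W[...,1]+35)<100)
g=b&hsv(p,(60,80,20),(90,255,255)); st('bin(wall mm)/1e3',W[g]/1000)
fl=g&(W[...,2]<75)&(W[...,0]>-92)&(W[...,0]<-12)&(abs(W[...,1]+35)<75); q=W[fl]; print('floor z=ax+by+c',np.round(np.linalg.lstsq(np.c_[q[:,0]+50,q[:,1]+35,np.ones(len(q))],q[:,2],rcond=None)[0],3),len(q))
rim=g&(W[...,2]>80)&(W[...,2]<95)&(W[...,0]<-20); print('rim',rect(W[rim][:,:2]/1000))
o=b&hsv(p,(5,150,60),(22,255,255))&(W[...,2]>122); st('fin top',W[o]/1000); print(rect(W[o][:,:2]/1000))
E
python3 look.py
```

```text
t 9.45 grasp [553.7  41.3 268.5] z [-0.002  0.514 -0.858] y [1.    0.02  0.009] F [-0.3 -0.3  0. ] gap 72.7 gf 0.0
bin(wall mm)/1e3 12860 med [-37.  -39.5  64.2] lo [-100.2 -116.8   61.9] hi [ -4.8  45.9 132.5]
floor z=ax+by+c [ 1.5000e-02 -1.0000e-03  6.3367e+01] 6488
rim (array([-60.4, -35.5]), array([ 80.5, 169.1]), 0.01)
fin top 577 med [-54.7 -35.5 131.3] lo [-97.7 -38.8 129.4] hi [ -8.7 -32.2 133. ]
(array([-52.5, -35.4]), array([ 6.6, 91.6]), 89.9)
```

```bash
python3 - <<'E'
from h import *
plan([.583,-.262,.31],Rt(TH,0))
E
```

```text
inc [-0.496, 0.0623, -0.4606, 0.0031, -0.3448, -0.0001] tcp [ 0.583 -0.262  0.388]
```

Emit:
{"method": "send_rows", "body": {"increments": [[[-0.1,0.01,-0.1,0,-0.05,0,1],[-0.496,0.062,-0.46,0.003,-0.345,0,1],[-0.496,0.062,-0.46,0.003,-0.345,0,1],[-0.496,0.062,-0.46,0.003,-0.345,0,1],[-0.496,0.062,-0.46,0.003,-0.345,0,1],[-0.496,0.062,-0.46,0.003,-0.345,0,1],[-0.496,0.062,-0.46,0.003,-0.345,0,1],[-0.496,0.062,-0.46,0.003,-0.345,0,1],[-0.496,0.062,-0.46,0.003,-0.345,0,1],[-0.496,0.062,-0.46,0.003,-0.345,0,1]]]}}

```text
time: 10.5
ee_pos: [0.5826, -0.2593, 0.3841]
tcp_rot: [[-0.025, 1.0, -0.006], [1.0, 0.025, 0.002], [0.002, -0.006, -1.0]]
contact_force: [0.7, -0.4, -0.6]
finger_gap: 0.997
gripper_force: 0.0
```

```bash
python3 - <<'E'
from h import *
show()
s=robot.sense(); p,d=viewer.snapshot('wrist'); p,P=cloud('wrist',p,d,s); cv2.imwrite('pics/w5.png',p)
R=(abs(P[...,0]-.583)<.06)&(abs(P[...,1]+.262)<.06)
from scipy.optimize import least_squares
for lo,hi,r0 in [(.125,.175,.0133),(.02,.09,.033),(.1,.2,.0133)]:
    q=P[R&(P[...,2]>lo)&(P[...,2]<hi)]
    if len(q)<10: print('few');continue
    f=least_squares(lambda c:np.hypot(q[:,0]-c[0],q[:,1]-c[1])-r0,[.583,-.262],loss='soft_l1',f_scale=.002)
    print(lo,hi,len(q),np.round(f.x*1e3,1),np.round(np.std(f.fun)*1e3,1))
t=P[R&(P[...,2]>.183)]; st('top',t)
E
```

```text
t 10.5 grasp [ 582.2 -259.2  306.1] z [-0.006  0.002 -1.   ] y [ 1.     0.025 -0.006] F [ 0.7 -0.4 -0.6] gap 93.7 gf 0.0
0.125 0.175 184 [ 588.8 -262.7] 0.4
0.02 0.09 401 [ 589.  -263.8] 1.1
0.1 0.2 926 [ 588.8 -263.1] 3.5
top 61523 med [ 585.4 -235.7  402.6] lo [ 524.9 -263.9  302.2] hi [ 640.3 -224.   422.4]
```

```bash
python3 - <<'E'
from h import *
show(); plan([.587,-.2628,.15],Rt(TH,0))
E
```

```text
t 10.55 grasp [ 582.3 -259.4  306.4] z [-0.005  0.002 -1.   ] y [ 1.     0.025 -0.005] F [ 0.  -0.9 -0.3] gap 94.0 gf 0.0
inc [-0.0091, 0.0126, 0.3908, -0.0033, -0.0013, 0.0018] tcp [ 0.587  -0.2628  0.228 ]
```

Emit:
{"method": "send_rows", "body": {"increments": [[[-0.009,0.0126,0.08,-0.003,-0.001,0.002,1],[-0.009,0.0126,0.18,-0.003,-0.001,0.002,1],[-0.009,0.0126,0.28,-0.003,-0.001,0.002,1],[-0.009,0.0126,0.35,-0.003,-0.001,0.002,1],[-0.009,0.0126,0.391,-0.003,-0.001,0.002,0.8],[-0.009,0.0126,0.391,-0.003,-0.001,0.002,0.6],[-0.009,0.0126,0.391,-0.003,-0.001,0.002,0.5],[-0.009,0.0126,0.391,-0.003,-0.001,0.002,0.45]]]}}

```text
time: 11.35
ee_pos: [0.588, -0.2646, 0.2309]
tcp_rot: [[-0.021, 1.0, 0.003], [1.0, 0.021, -0.002], [-0.003, 0.003, -1.0]]
contact_force: [-0.3, -0.1, 0.9]
finger_gap: 0.699
gripper_force: 0.0
```

```bash
python3 - <<'E'
from h import *
show(); plan([.587,-.2628,.15],Rt(TH,0))
E
```

```text
t 11.35 grasp [ 588.3 -264.8  152.9] z [ 0.003 -0.002 -1.   ] y [1.    0.021 0.003] F [-0.3 -0.1  0.9] gap 65.7 gf 0.0
inc [0.0046, -0.0026, 0.0072, 0.0021, 0.0016, -0.001] tcp [ 0.587  -0.2628  0.228 ]
```

Emit:
{"method": "send_rows", "body": {"increments": [[[0.004,0,0.006,0.002,0.001,0,0],[0.004,0,0.006,0.002,0.001,0,0],[0.004,0,0.006,0.002,0.001,0,0],[0.004,0,0.006,0.002,0.001,0,0],[0.004,0,0.006,0.002,0.001,0,0],[0.004,0,0.006,0.002,0.001,0,0],[0.004,0,0.006,0.002,0.001,0,0],[0.004,0,0.006,0.002,0.001,0,0]]]}}

```text
time: 12.15
ee_pos: [0.5873, -0.2626, 0.2262]
tcp_rot: [[-0.02, 1.0, -0.002], [1.0, 0.02, 0.001], [0.001, -0.002, -1.0]]
contact_force: [1.7, 0.7, 0.6]
finger_gap: 0.285
gripper_force: 30.0
```

```bash
python3 - <<'E'
from h import *
show()
# bay_right centre in wall frame: x=-51.5, y=-35.3-42.5
g=O+(bx*-52+by*-77.8)/1000; print(g)
s=robot.sense()
for z in (.30,.235): plan([s['ee_pos'][0],s['ee_pos'][1],z],Rt(TH,0)); plan([g[0],g[1],z],Rt(TH,0))
E
```

```text
t 12.15 grasp [ 587.1 -262.5  148.2] z [-0.002  0.001 -1.   ] y [ 1.     0.02  -0.002] F [1.7 0.7 0.6] gap 26.8 gf 30.0
[0.59193341 0.14193712 0.        ]
inc [0.0004, -0.0009, -0.3795, -0.0015, -0.0007, -0.0011] tcp [ 0.5873 -0.2626  0.378 ]
inc [1.0112, 0.0314, -0.3784, -0.0015, -0.0007, -0.0011] tcp [0.5919 0.1419 0.378 ]
inc [0.0002, -0.0005, -0.217, -0.0015, -0.0007, -0.0011] tcp [ 0.5873 -0.2626  0.313 ]
inc [1.011, 0.0318, -0.2159, -0.0015, -0.0007, -0.0011] tcp [0.5919 0.1419 0.313 ]
```

Emit:
{"method": "send_rows", "body": {"increments": [[[0,0,-0.1,0,0,0,0],[0,0,-0.2,0,0,0,0],[0.06,0,-0.3,0,0,0,0],[0.16,0.005,-0.378,0,0,0,0],[0.28,0.01,-0.378,-0.001,0,-0.001,0],[0.4,0.015,-0.378,-0.001,0,-0.001,0],[0.52,0.02,-0.378,-0.001,0,-0.001,0],[0.64,0.025,-0.378,-0.001,0,-0.001,0],[0.72,0.03,-0.378,-0.001,0,-0.001,0],[0.76,0.03,-0.378,-0.001,0,-0.001,0]]]}}

```text
time: 13.15
ee_pos: [0.5922, 0.0444, 0.3755]
tcp_rot: [[-0.025, 1.0, -0.006], [1.0, 0.025, 0.003], [0.003, -0.006, -1.0]]
contact_force: [-0.2, -0.5, -5.3]
finger_gap: 0.284
gripper_force: 30.0
```

Emit:
{"method": "send_rows", "body": {"increments": [[[0.08,0,0,0,0,0,0],[0.16,0,0,0,0,0,0],[0.22,0,0,0,0,0,0],[0.25,0,0,0,0,0,0],[0.25,0,0,0,0,0,0],[0.25,0,0,0,0,0,0],[0.25,0,0,0,0,0,0]]]}}

```text
time: 13.85
ee_pos: [0.5913, 0.1401, 0.3774]
tcp_rot: [[-0.02, 1.0, -0.002], [1.0, 0.02, 0.001], [0.001, -0.002, -1.0]]
contact_force: [-0.3, -0.2, -5.1]
finger_gap: 0.278
gripper_force: 30.0
```

```bash
python3 - <<'E'
from h import *
show()
s=robot.sense(); p,d=viewer.snapshot('wrist'); p,P=cloud('wrist',p,d,s); cv2.imwrite('pics/w6.png',p)
W=np.stack([(P-O)@bx,(P-O)@by,P[...,2]],-1)*1000
b=(W[...,0]>-115)&(W[...,0]<-2)&(W[...,2]>50)&(W[...,2]<150)&(abs(W[...,1]+35)<100)
o=b&hsv(p,(5,150,60),(22,255,255))&(W[...,2]>122); st('fin top',W[o]/1000)
g=b&hsv(p,(60,80,20),(90,255,255)); st('bin',W[g]/1000)
R=(abs(W[...,0]+52)<40)&(abs(W[...,1]+78)<45)&(W[...,2]>155)&(W[...,2]<245); q=W[R]
from scipy.optimize import least_squares
f=least_squares(lambda c:np.hypot(q[:,0]-c[0],q[:,1]-c[1])-33,[-52,-78],loss='soft_l1',f_scale=2); print('head',len(q),f.x,np.std(f.fun))
g=O+(bx*-52+by*-77.8)/1000
for z in (.30,.225,.213): plan([g[0],g[1],z],Rt(TH,0))
E
```

```text
t 13.85 grasp [591.1 140.1 299.4] z [-0.002  0.001 -1.   ] y [ 1.     0.02  -0.002] F [-0.3 -0.2 -5.1] gap 26.1 gf 30.0
fin top 501 med [-39.4 -35.8 131. ] lo [-83.7 -39.7 125.1] hi [ -9.1 -32.  132.7]
bin 5873 med [-43.9   3.4  63.3] lo [ -97.1 -116.8   61.3] hi [-14.6  47.1  87.6]
head 1893 [-58.29543852 -77.46080009] 2.03082070936731
inc [0.0043, 0.0018, -0.0011, -0.0012, -0.0007, -0.0012] tcp [0.5919 0.1419 0.378 ]
inc [0.0041, 0.0021, 0.1864, -0.0012, -0.0007, -0.0012] tcp [0.5919 0.1419 0.303 ]
inc [0.0041, 0.0022, 0.2164, -0.0012, -0.0007, -0.0012] tcp [0.5919 0.1419 0.291 ]
```

View pics/w6.png

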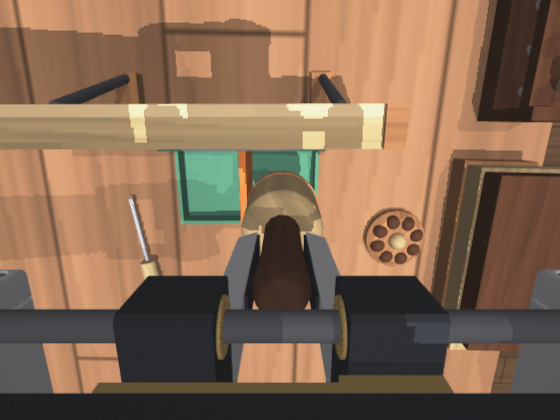

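Emit:
{"method": "send_rows", "body": {"increments": [[[0.012,0.001,0,-0.001,-0.001,-0.001,0],[0.012,0.001,0.05,-0.001,-0.001,-0.001,0],[0.012,0.001,0.1,-0.001,-0.001,-0.001,0],[0.012,0.001,0.15,-0.001,-0.001,-0.001,0],[0.012,0.001,0.18,-0.001,-0.001,-0.001,0],[0.012,0.001,0.2,-0.001,-0.001,-0.001,0],[0.012,0.001,0.209,-0.001,-0.001,-0.001,0],[0.012,0.001,0.209,-0.001,-0.001,-0.001,0]]]}}

```text
time: 14.7
ee_pos: [0.5914, 0.1463, 0.2943]
tcp_rot: [[-0.023, 1.0, 0.0], [1.0, 0.023, -0.0], [-0.0, 0.0, -1.0]]
contact_force: [-0.0, -0.1, -5.8]
finger_gap: 0.285
gripper_force: 30.0
```

```bash
python3 - <<'E'
from h import *
show()
E
```

```text
t 14.7 grasp [591.4 146.3 216.3] z [ 0. -0. -1.] y [1.    0.023 0.   ] F [-0.  -0.1 -5.8] gap 26.8 gf 30.0
```

Still carrying its weight; lower in small steps.

Emit:
{"method": "send_rows", "body": {"increments": [[[0,0,0.004,0,0,0,0],[0,0,0.007,0,0,0,0],[0,0,0.009,0,0,0,0],[0,0,0.009,0,0,0,0]]]}}

```text
time: 15.1
ee_pos: [0.5913, 0.1464, 0.2906]
tcp_rot: [[-0.024, 1.0, 0.0], [1.0, 0.024, -0.0], [-0.0, 0.0, -1.0]]
contact_force: [0.3, 0.8, -4.4]
finger_gap: 0.282
gripper_force: 30.0
```

Emit:
{"method": "send_rows", "body": {"increments": [[[0,0,0.002,0,0,0,0],[0,0,0.004,0,0,0,0],[0,0,0.004,0,0,0,0]]]}}

```text
time: 15.4
ee_pos: [0.5918, 0.1463, 0.2903]
tcp_rot: [[-0.023, 1.0, 0.002], [1.0, 0.023, -0.0], [-0.0, 0.002, -1.0]]
contact_force: [-0.2, -1.5, 1.8]
finger_gap: 0.286
gripper_force: 30.0
```

Emit:
{"method": "send_rows", "body": {"increments": [[[0,0,0,0,0,0,0.6],[0,0,0,0,0,0,0.6],[0,0,0,0,0,0,0.6],[0,0,0,0,0,0,0.6],[0,0,0,0,0,0,0.6],[0,0,-0.05,0,0,0,0.6],[0,0,-0.15,0,0,0,0.6],[0,0,-0.27,0,0,0,0.6],[0,0,-0.3,0,0,0,0.8],[0,0,-0.3,0,0,0,0.8]]]}}

```text
time: 16.4
ee_pos: [0.592, 0.1464, 0.412]
tcp_rot: [[-0.024, 1.0, 0.006], [1.0, 0.024, 0.0], [0.0, 0.006, -1.0]]
contact_force: [0.2, 0.3, -0.7]
finger_gap: 0.737
gripper_force: 0.0
```

```bash
python3 - <<'E'
from h import *
show()
# case: measure from fresh top+side
for n in ['top','side']:
    p,P=cloud(n)
    if n=='side': cv2.imwrite('pics/s2.png',p)
    R=(P[...,0]>.3)&(P[...,0]<.6)&(P[...,1]>-.42)&(P[...,1]<-.1)&(P[...,2]>.036)&(P[...,2]<.06)
    b=R&hsv(p,(100,120,60),(125,255,255)); print(n,rect(P[b][:,:2]))
    q=P[b];k=np.polyfit(q[:,1],q[:,0],1);print(k)
plan([.5,-.2,.30],Rt(TH,0))
E
```

```text
t 16.4 grasp [592.4 146.5 334. ] z [ 0.006  0.    -1.   ] y [1.    0.024 0.006] F [ 0.2  0.3 -0.7] gap 69.2 gf 0.0
top (array([ 434.9, -272.6]), array([187.5,  48.6]), 84.59)
[0.08463662 0.45760408]
side (array([ 431.5, -273. ]), array([192.3,  50.9]), 84.09)
[0.08750352 0.45356268]
inc [-0.8603, -0.2474, 0.0738, -0.0014, 0.0002, 0.0009] tcp [ 0.5   -0.2    0.378]
```

View pics/s2.png

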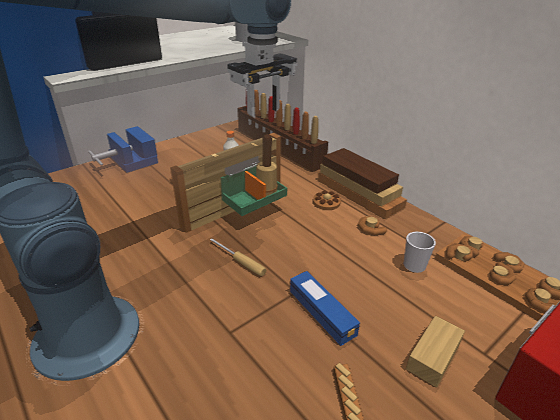

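```bash
python3 - <<'E'
from h import *
R=Rt(84.4,-20); g=np.array([.4267,-.3377,.027])
c=plan([.5,-.16,.29],Rt(88,-10))
plan(g-.17*R[:,2],R,cur=c)
E
```

```text
inc [-0.7941, -0.2469, 0.1017, -0.0046, 0.1113, 0.037] tcp [ 0.4995 -0.1735  0.3668]
inc [-0.665, -0.1809, 0.1538, -0.0104, 0.1111, 0.0387] tcp [ 0.4184 -0.4221  0.26  ]
```

Emit:
{"method": "send_rows", "body": {"increments": [[[-0.12,-0.04,0,0,0,0,1],[-0.4,-0.12,0,0,0.05,0.02,1],[-0.794,-0.247,0.1,-0.005,0.11,0.037,1],[-0.794,-0.247,0.1,-0.005,0.11,0.037,1],[-0.794,-0.247,0.1,-0.005,0.11,0.037,1],[-0.794,-0.247,0.1,-0.005,0.11,0.037,1],[-0.794,-0.247,0.1,-0.005,0.11,0.037,1],[-0.794,-0.247,0.1,-0.005,0.11,0.037,1],[-0.794,-0.247,0.1,-0.005,0.11,0.037,1],[-0.794,-0.247,0.1,-0.005,0.11,0.037,1]]]}}

```text
time: 17.5
ee_pos: [0.5, -0.1724, 0.3679]
tcp_rot: [[0.033, 0.999, 0.007], [0.984, -0.034, 0.173], [0.173, 0.001, -0.985]]
contact_force: [-0.3, -0.6, -0.2]
finger_gap: 1.002
gripper_force: 0.0
```

Emit:
{"method": "send_rows", "body": {"increments": [[[-0.665,-0.18,0.154,-0.01,0.111,0.039,1],[-0.665,-0.18,0.154,-0.01,0.111,0.039,1],[-0.665,-0.18,0.154,-0.01,0.111,0.039,1],[-0.665,-0.18,0.154,-0.01,0.111,0.039,1],[-0.665,-0.18,0.154,-0.01,0.111,0.039,1],[-0.665,-0.18,0.154,-0.01,0.111,0.039,1],[-0.665,-0.18,0.154,-0.01,0.111,0.039,1],[-0.665,-0.18,0.154,-0.01,0.111,0.039,1],[-0.665,-0.18,0.154,-0.01,0.111,0.039,1]]]}}

```text
time: 18.4
ee_pos: [0.4207, -0.4208, 0.263]
tcp_rot: [[0.089, 0.995, 0.035], [0.936, -0.096, 0.338], [0.34, 0.003, -0.94]]
contact_force: [-0.1, 0.5, 0.6]
finger_gap: 0.999
gripper_force: 0.0
```

```bash
cat > case.py <<'E'
from h import *
show(); print(np.round(robot.sense()['joints'],1))
s=robot.sense(); p,d=viewer.snapshot('wrist'); p,P=cloud('wrist',p,d,s); cv2.imwrite('pics/w7.png',p)
m=(P[...,2]>.037)&(P[...,2]<.052)&(P[...,0]>.3)&(P[...,0]<.65)&(P[...,1]>-.4)&(P[...,1]<.2)
b=m&hsv(p,(100,100,40),(125,255,255)); q=P[b]; st('blue top',q); print(rect(q[:,:2]))
# side edges per y-bin
ys=np.arange(q[:,1].min()+.012,q[:,1].max()-.012,.008)
E=np.array([(y,*np.percentile(q[abs(q[:,1]-y)<.004,0],[1,99])) for y in ys if (abs(q[:,1]-y)<.004).sum()>20])
for j in (1,2): print('edge',np.polyfit(E[:,0],E[:,j],1))
E
python3 case.py
```

```text
t 18.4 grasp [ 423.4 -394.4  189.6] z [ 0.035  0.338 -0.94 ] y [ 0.995 -0.096  0.003] F [-0.1  0.5  0.6] gap 93.9 gf 0.0
[-59.6  14.9  93.7  11.6  87.7 -56.2]
blue top 6468 med [ 432.8 -294.6   43.9] lo [ 406.2 -363.7   42.4] hi [ 462.6 -182.5   45.4]
(array([ 434.6, -272.5]), array([188.7,  49.2]), 84.55)
edge [0.09688918 0.43683065]
edge [0.10219283 0.48649523]
```

```bash
python3 - <<'E'
from h import *
R=Rt(84.4,-20); plan([.4282,-.3372,.027],R)
E
```

```text
inc [-0.0035, -0.0026, 0.4318, 0.0014, 0.0016, 0.0019] tcp [ 0.4256 -0.3638  0.1003]
```

Emit:
{"method": "send_rows", "body": {"increments": [[[-0.0035,-0.0026,0.1,0.001,0.0015,0.002,1],[-0.0035,-0.0026,0.2,0.001,0.0015,0.002,1],[-0.0035,-0.0026,0.3,0.001,0.0015,0.002,1],[-0.0035,-0.0026,0.37,0.001,0.0015,0.002,1],[-0.0035,-0.0026,0.41,0.001,0.0015,0.002,1],[-0.0035,-0.0026,0.432,0.001,0.0015,0.002,1],[-0.0035,-0.0026,0.432,0.001,0.0015,0.002,1],[-0.0035,-0.0026,0.432,0.001,0.0015,0.002,1]]]}}

```text
time: 19.25
ee_pos: [0.4252, -0.3659, 0.1009]
tcp_rot: [[0.094, 0.995, 0.036], [0.936, -0.1, 0.339], [0.341, 0.002, -0.94]]
contact_force: [-0.3, -0.1, 0.4]
finger_gap: 0.998
gripper_force: 0.0
```

```bash
python3 - <<'E'
from h import *
show();R=Rt(84.4,-20); plan([.4282,-.3372,.027],R)
E
```

```text
t 19.25 grasp [ 428.  -339.5   27.5] z [ 0.036  0.339 -0.94 ] y [ 0.995 -0.1    0.002] F [-0.3 -0.1  0.4] gap 93.8 gf 0.0
inc [0.0047, 0.0004, 0.0032, 0.0015, 0.001, -0.0013] tcp [ 0.4256 -0.3638  0.1003]
```

Emit:
{"method": "send_rows", "body": {"increments": [[[0.002,0,0,0,0,0,0],[0.002,0,0,0,0,0,0],[0.002,0,0,0,0,0,0],[0.002,0,0,0,0,0,0],[0.002,0,0,0,0,0,0],[0.002,0,0,0,0,0,0],[0.002,0,0,0,0,0,0],[0.002,0,0,0,0,0,0]]]}}

```text
time: 20.05
ee_pos: [0.4247, -0.3643, 0.0997]
tcp_rot: [[0.095, 0.995, 0.035], [0.935, -0.101, 0.341], [0.342, 0.0, -0.94]]
contact_force: [0.8, -1.3, -0.7]
finger_gap: 0.529
gripper_force: 30.0
```

```bash
python3 - <<'E'
from h import *
show(); s=robot.sense(); z=(s['ee_pos']+.078*s['tcp_rot'][:,2])[2]
def tgt(xw,yw): return O+(bx*xw+by*yw)/1000+ez*z
for xw in (-400,-300,-200): plan(tgt(xw,-25),Rt(TH,-20))
E
```

```text
t 20.05 grasp [ 427.4 -337.7   26.4] z [ 0.035  0.341 -0.94 ] y [ 0.995 -0.101  0.   ] F [ 0.8 -1.3 -0.7] gap 49.8 gf 30.0
inc [0.334, 0.2725, 0.1217, 0.0269, -0.0003, -0.0736] tcp [ 0.5475 -0.2338  0.0997]
inc [0.5671, 0.2418, 0.2067, 0.0269, -0.0003, -0.0736] tcp [ 0.5452 -0.1338  0.0997]
inc [0.8002, 0.2111, 0.2916, 0.0269, -0.0003, -0.0736] tcp [ 0.543  -0.0339  0.0997]
```

Emit:
{"method": "send_rows", "body": {"increments": [[[0.033,0.027,0.012,0.003,0,-0.007,0],[0.083,0.068,0.0304,0.007,0,-0.018,0],[0.134,0.109,0.0487,0.011,0,-0.029,0],[0.184,0.15,0.067,0.015,0,-0.04,0],[0.234,0.191,0.0852,0.019,0,-0.052,0],[0.284,0.232,0.1034,0.023,0,-0.063,0],[0.317,0.259,0.1155,0.0256,0,-0.07,0],[0.334,0.2725,0.1217,0.027,0,-0.0736,0],[0.334,0.2725,0.1217,0.027,0,-0.0736,0],[0.334,0.2725,0.1217,0.027,0,-0.0736,0]]]}}

```text
time: 21.05
ee_pos: [0.5474, -0.2334, 0.0996]
tcp_rot: [[-0.02, 1.0, -0.007], [0.939, 0.022, 0.344], [0.344, 0.0, -0.939]]
contact_force: [0.5, 1.5, -0.2]
finger_gap: 0.528
gripper_force: 30.0
```

```bash
sed -i 's/>-.4)&(P\[...,1\]<.2/>-.4)\&(P[...,1]<.2/' case.py; python3 case.py; python3 - <<'E'
from h import *
s=robot.sense(); z=(s['ee_pos']+.078*s['tcp_rot'][:,2])[2]
def tgt(xw,yw): return O+(bx*xw+by*yw)/1000+ez*z
for xw in (-300,-200,-170): plan(tgt(xw,-25),Rt(TH,-20))
E
```

```text
t 21.05 grasp [ 546.8 -206.6   26.4] z [-0.007  0.344 -0.939] y [1.    0.022 0.   ] F [ 0.5  1.5 -0.2] gap 49.6 gf 30.0
[-38.8  26.   98.8  16.4  69.2 -47.8]
blue top 22907 med [ 546.2 -170.5   43.9] lo [ 521.9 -226.2   42.6] hi [569.6 -68.7  45.2]
(array([ 545.2, -146.8]), array([ 50.6, 163.5]), 1.27)
edge [-0.01975173  0.51853425]
edge [-0.01905715  0.566973  ]
inc [0.2344, 0.0005, 0.0857, 0.0001, -0.0011, -0.0004] tcp [ 0.5452 -0.1338  0.0997]
inc [0.4692, 0.0003, 0.1716, 0.0001, -0.0011, -0.0004] tcp [ 0.543  -0.0339  0.0997]
inc [0.5396, 0.0003, 0.1974, 0.0001, -0.0011, -0.0004] tcp [ 0.5424 -0.0039  0.0997]
```

View pics/w7.png

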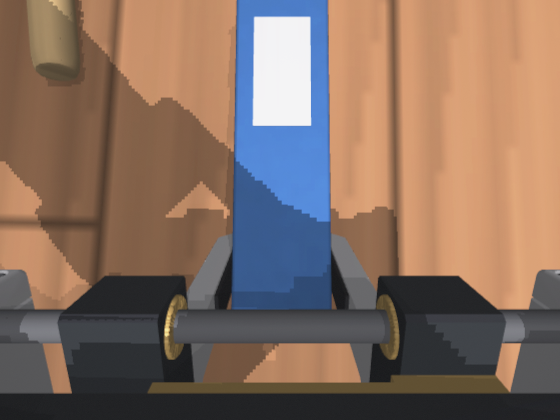

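The case is gripped and square to the wall (edges at cols 236 and 330, plate at rows 17–125), with the gouge handle clear at upper left. Slide it in.

Emit:
{"method": "send_rows", "body": {"increments": [[[0.04,0,0.0146,0,0,0,0],[0.1,0,0.0366,0,0,0,0],[0.17,0,0.0622,0,0,0,0],[0.24,0,0.0878,0,0,0,0],[0.31,0,0.1134,0,-0.001,0,0],[0.38,0,0.139,0,-0.001,0,0],[0.44,0,0.161,0,-0.001,0,0],[0.49,0,0.179,0,-0.001,0,0],[0.52,0,0.19,0,-0.001,0,0],[0.52,0,0.19,0,-0.001,0,0]]]}}

```text
time: 22.1
ee_pos: [0.5417, -0.0105, 0.0996]
tcp_rot: [[-0.022, 1.0, -0.009], [0.939, 0.024, 0.343], [0.343, -0.001, -0.939]]
contact_force: [0.1, 4.8, 1.5]
finger_gap: 0.534
gripper_force: 30.0
```

Emit:
{"method": "send_rows", "body": {"increments": [[[0.01,0,0.0037,0,0,0,0],[0.02,0,0.0073,0,0,0,0],[0.025,0,0.0091,0,0,0,0],[0.03,0,0.011,0,0,0,0],[0.03,0,0.011,0,0,0,0]]]}}

```text
time: 22.6
ee_pos: [0.5424, -0.0001, 0.0997]
tcp_rot: [[-0.021, 1.0, -0.007], [0.94, 0.022, 0.341], [0.341, 0.0, -0.94]]
contact_force: [0.6, -3.7, 3.2]
finger_gap: 0.531
gripper_force: 30.0
```

```bash
python3 - <<'E'
from h import *
show(); s=robot.sense(); g=s['ee_pos']+.078*s['tcp_rot'][:,2]-O; print('wall',g@bx*1e3,g@by*1e3)
E
```

```text
t 22.6 grasp [541.8  26.5  26.4] z [-0.007  0.341 -0.94 ] y [1.    0.022 0.   ] F [ 0.6 -3.7  3.2] gap 50.0 gf 30.0
wall -166.33149883376484 -25.15584435791659
```

Emit:
{"method": "send_rows", "body": {"increments": [[[0.004,0,0.0015,0,0,0,0],[0.008,0,0.003,0,0,0,0],[0.008,0,0.003,0,0,0,0]]]}}

```text
time: 22.9
ee_pos: [0.5423, 0.0034, 0.0998]
tcp_rot: [[-0.021, 1.0, -0.007], [0.94, 0.022, 0.341], [0.341, 0.0, -0.94]]
contact_force: [1.0, -3.9, 2.8]
finger_gap: 0.527
gripper_force: 30.0
```

Emit:
{"method": "send_rows", "body": {"increments": [[[0.003,0,0.0011,0,0,0,0],[0.006,0,0.0022,0,0,0,0],[0.006,0,0.0022,0,0,0,0]]]}}

```text
time: 23.2
ee_pos: [0.5424, 0.005, 0.0998]
tcp_rot: [[-0.021, 1.0, -0.007], [0.941, 0.023, 0.338], [0.338, 0.001, -0.941]]
contact_force: [-0.6, -9.2, 3.7]
finger_gap: 0.528
gripper_force: 30.0
```

Emit:
{"method": "send_rows", "body": {"increments": [[[0.003,0,0.0011,0,0,0,0],[0.005,0,0.0018,0,0,0,0],[0.005,0,0.0018,0,0,0,0]]]}}

```text
time: 23.5
ee_pos: [0.5426, 0.0056, 0.0999]
tcp_rot: [[-0.022, 1.0, -0.007], [0.942, 0.023, 0.335], [0.335, 0.001, -0.942]]
contact_force: [-2.9, -16.2, 5.3]
finger_gap: 0.533
gripper_force: 30.0
```

Emit:
{"method": "send_rows", "body": {"increments": [[[0,0,0,0,0,0,0.9],[0,0,0,0,0,0,0.9],[0,0,0,0,0,0,0.9],[0,0,0,0,0,0,0.9],[0,0,0,0,0,0,0.9],[0,0,-0.08,0,0,0,0.9],[0,0,-0.2,0,0,0,0.9],[0,0,-0.32,0,0,0,0.9],[0,0,-0.4,0,0,0,0.9],[0,0,-0.4,0,0,0,0.9]]]}}

```text
time: 24.5
ee_pos: [0.5454, -0.0477, 0.2552]
tcp_rot: [[-0.023, 1.0, 0.001], [0.941, 0.021, 0.338], [0.337, 0.009, -0.941]]
contact_force: [-0.8, -0.4, -0.0]
finger_gap: 0.9
gripper_force: 0.0
```

```bash
python3 look.py; python3 - <<'E'
from h import *
z=np.load('w4.npz');p,P=z['p'],z['P']
W=np.stack([(P-O)@bx,(P-O)@by,P[...,2]],-1)
m=(W[...,0]>-.25)&(W[...,0]<0)&(W[...,2]>.037)&(W[...,2]<.05)&hsv(p,(100,100,40),(125,255,255))
print('case wrist',rect(W[m][:,:2]))
p,P=cloud('side');cv2.imwrite('pics/s3.png',p)
W=np.stack([(P-O)@bx,(P-O)@by,P[...,2]],-1)
m=(W[...,0]>-.25)&(W[...,0]<.01)&(W[...,2]>.037)&(W[...,2]<.05)&hsv(p,(100,100,40),(125,255,255))
print('case side',rect(W[m][:,:2]))
cv2.imwrite('pics/s3c.png',cv2.resize(p[100:320,130:400],None,fx=2.4,fy=2.4))
E
```

```text
t 24.5 grasp [545.5 -21.4 181.8] z [ 0.001  0.338 -0.941] y [1.    0.021 0.009] F [-0.8 -0.4 -0. ] gap 84.6 gf 0.0
bin(wall mm)/1e3 15213 med [-47.3  -1.3  63.6] lo [-101.1 -116.7   58.9] hi [ -5.4  47.2 112.8]
floor z=ax+by+c [ 5.0000e-02 -0.0000e+00  6.1474e+01] 6516
rim (array([-61.1, -35. ]), array([169.7,  81.5]), 89.87)
fin top 1067 med [-60.5 -35.2 129. ] lo [-100.1  -39.   123.9] hi [-20.9 -32.1 131.5]
(array([-57.5, -35.3]), array([ 7.6, 86.8]), 89.98)
case wrist (array([-143.2,  -25.3]), array([48.4, 93.6]), 90.0)
case side (array([-140.4,  -21.6]), array([ 51. , 105.1]), 89.6)
```

View pics/s3c.png

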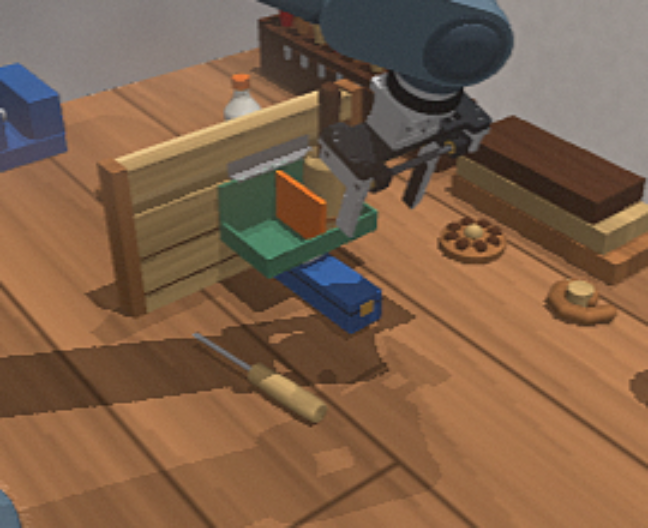

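The case's latch end lies 190 mm from the wall, so it meets the wall squarely at 90.0°. The bin droops about 2.9° (expected), and the mallet is standing in it. Back off clear and hand in.

Emit:
{"method": "send_rows", "body": {"increments": [[[-0.08,0,-0.05,0,0,0,0.9],[-0.16,0,-0.15,0,0,0,0.9],[-0.24,0,-0.25,0,0,0,0.9],[-0.3,0,-0.3,0,0,0,0.9],[-0.3,0,-0.3,0,0,0,0.9],[-0.3,0,-0.3,0,0,0,0.9],[-0.3,0,-0.3,0,0,0,0.9],[-0.3,0,-0.3,0,0,0,0.9]]]}}

```text
time: 25.4
ee_pos: [0.5463, -0.198, 0.3201]
tcp_rot: [[-0.022, 1.0, -0.011], [0.939, 0.024, 0.343], [0.343, -0.003, -0.939]]
contact_force: [0.7, 0.4, -0.3]
finger_gap: 0.898
gripper_force: 0.0
```

```bash
python3 - <<'E'
from h import *
show(); p,P=cloud('top')
W=np.stack([(P-O)@bx,(P-O)@by,P[...,2]],-1)
m=(abs(W[...,0]+.05)<.06)&(abs(W[...,1]+.078)<.06)&(W[...,2]>.22)&(W[...,2]<.27); st('mallet top (wall)',W[m])
print(robot.close_job())
E
```

```text
t 25.4 grasp [ 545.4 -171.2  246.8] z [-0.011  0.343 -0.939] y [ 1.     0.024 -0.003] F [ 0.7  0.4 -0.3] gap 84.5 gf 0.0
mallet top (wall) 79 med [-61.5 -78.1 248.8] lo [-72.2 -89.7 240.4] hi [-50.3 -65.2 255. ]
the job is handed in; nothing more can be done
None
```

I've handed in the job after about 25 s of robot time: the bin is hooked on the wall and drooping about 3°, the mallet stands head down in its right compartment, and the case is slid square under the bin against the wall.

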